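# Get the sanding block out from behind the jars

### The arm

A 6-joint arm with a two-finger parallel gripper is mounted at the origin on a cart in front of the work surface, level with it; the furniture and walls round the work are solid. World frame = base frame: x ahead of the robot, y to its left, z up, the work surface at z = 0. Lengths are in mm, angles in degrees, forces in N, time in s.
With the tool pointing down it reaches from about 300 to 850 mm from the base axis. Payload 4.2 kg.
Tool frame: the origin (TCP) lies on the centre line of the jaws, within the pads' length; the fingertips stand 14 mm ahead of it and the grasp point (between the pads) lies 5 mm behind it; z points along the fingers, y is the direction in which the jaws open and shut (so a half turn about z gives the same grasp; the last joint's range is limited). The gripper opens to 91 mm and grips with 3 to 60 N. Pads are 32 mm wide; open, the fingers measure 118 mm over their backs; the gripper's body (76 mm by 178 mm) begins 60 mm behind the grasp point.
Start: joints at [67.781, 18.312, 89.639, -0, 72.044, -1.146], TCP at [206.752, 536.559, 227.976] pointing down, gripper open.
Joint ranges: [-177.97, 177.97], [-48.28, 115.42], [12.27, 149.76], [-77.06, 257.06], [2.81, 150.46], [-146.56, 146.56]. Speed limits (degrees/s): [147.25, 147.25, 180, 180, 180, 180].

### API

Orientations are given as [roll, pitch, yaw] about the fixed x, y, z axes, in that order (R = Rz(yaw) Ry(pitch) Rx(roll)).
In Python, from workcell import env gives the robot as it stands.
- The arm moves only by the tool play_rows, never from a script. Its argument "increments" is a list of rows, each a list of 5 numbers: the shift along the world's x, y, z in mm, then the turn about the world's z in degrees, then the closure, from 0 (fully open) to 1 (shut). In form: [[x, y, z, yaw, fingers], ...]. A call has 1 to 20 rows; each row shifts and turns the commanded pose from where the row before left it; what a row does not reach is not made up. A row lasts 1/8 s, in which the tool goes at most 62.5 mm and 10.7 degrees, less where a joint would pass 70% of its speed; a pose out of reach is approached as far as the arm can. A call is refused whole if a number of a shift passes 62.5 or a number of a turn 10.7, either way. A call with a gripper value outside its range is refused whole. The fingers move at their own pace and stop on an object; "newtons" is the grip in N (left out, the last holds). Time passes only in rows, so rows that do not move let the fingers close. It gives the time, the measured TCP pose, the force and the opening at its end, in the units of the state.
- env.state(): the state, without advancing time (a new reading comes with each control period).
- env.grab_frame(name): name is "side" or "top"; returns the picture (400x640x3 uint8, red, green, blue); there is no depth.
- env.calibration(name): a dict with "fx", "fy", "cx", "cy" (pixels), "dist_coeffs" ([k1, k2, p1, p2, k3] as OpenCV has them; the pictures are not rectified), "R" (3x3) and "t" (3): a world point X has camera coordinates R X + t. Camera axes: x right, y down, z forward; pixel columns grow to the right and rows downward; lengths in mm; the calibration is good to about 2 mm. A picture is of the moment at which its call begins. calibration takes no time and is no camera call.
- env.job_done(): hands the job in, once; it reports no verdict.
The state is a dict: "time_s": time; "qpos": joint angles; "qvel": joint speeds; "effort": joint torques, N m; "ee_pos": TCP position; "ee_rot": TCP orientation; "force": force on the tool from outside, world axes, zero at the start; "torque": the same for the moment, N m; "gripper_width": finger opening in mm.
Only numpy, scipy, OpenCV 4.12 (cv2) and the standard library are available. Lean on these libraries where they do the work, as an engineer would, in place of code of your own. Each camera call takes 0.05 s, during which the arm holds its last target.

### The job

First move the red-capped jar, the blue-capped jar and the brown jar with the black cap from the plywood board to the blue mat, all standing upright, then lift out the sanding block behind them and lay it flat in the middle of the wooden case's lid, lengthwise along the lid. Only then stand each of the three back upright on the very spot where it was standing at the start. Never tip any of the three over, and leave the glue bottle and the tape roll where they are.

Things in the scene. Friction and masses are not known exactly. Their poses are not given: they have to be found in the camera images.
- red_jar_mid (a point): White jar with a red cap, 50 mm in diameter, 66 mm tall with its cap (the 50 mm body is 56 mm tall). Stands upright at the start on one of the three round spots of the board (which spot varies). The point is on its axis, half-way up; z is its upright axis. The point is 33 mm above its underside.
- blue_jar_mid (a point): Small pale glass jar with a paper label and a blue cap, 44 mm in diameter up to 30 mm above its underside, narrowing to a shoulder at 38 mm, the 40 mm wide cap from 46 to 62 mm. Stands upright at the start on one of the three round spots of the board (which spot varies). The point is on its axis, half-way up; z is its upright axis. The point is 31 mm above its underside.
- brown_jar_mid (a point): Slim brown glass jar with a paper label and a black cap, 40 mm in diameter up to 41 mm above its underside, then a shoulder and neck, the 37 mm wide cap from 56 to 72 mm. Stands upright at the start on one of the three round spots of the board (which spot varies). The point is on its axis, half-way up; z is its upright axis. The point is 36 mm above its underside.
- block_mid (a point): Cork sanding block wrapped in reddish brown paper, 58 x 91 x 34 mm (its own x, y, z), loose. Lies flat on the board behind the three jars, its long side along the board's row of spots, about 12 to 17 mm behind the jar in the middle; the side towards the robot can be reached only once that one is away. Grasp it across its 58 mm width (its x). The point is its centre, 17 mm above its underside.
- board: Plywood board, fixed, 140 x 270 x 12 mm (its x, y, z), origin in the middle of its underside; its top is 12 mm above the bench. Three pale 58 mm round spots (flush marks) lie in a row along its y, 84 mm apart, at x = -38 mm, y = -84, 0 and +84 mm; the block lies at x = +27 mm. A dark fence strip 8 mm wide and 6 mm high runs along its rear (+x) edge. Each jar must return to the spot it stood on at the start.
- mat: Blue mat, fixed, 120 x 230 x 3 mm (its x, y, z): the side area to park the three jars in, room for all in a row along its y, 80 mm apart. Origin in the middle of its underside.
- wooden_case: Closed dark wooden case, fixed, 116 x 176 x 62 mm (its x, y, z): the lid's top is flat and 62 mm above the bench, long along its y. Origin in the middle of its underside.
- glue: White and yellow glue bottle with an orange nozzle, 47 mm in diameter, 146 mm tall, loose; a bystander, not to be moved. Origin in the middle of its underside.
- tape: Cream roll of tape lying flat, 92 x 98 x 24 mm, loose; a bystander, not to be moved. Origin in the middle of its underside.
- clamp_fixture: Toggle clamp bolted to the bench behind the work, fixed and not used: a tall obstacle to pass on the robot's side. Metal base about 90 x 140 mm; its red lever stands upright, 215 mm above the bench at the top, 40 to 75 mm nearer to the robot than the origin (the origin is in the middle of its underside).
Not all that is in view belongs to the job. Leave any turquoise look-alike of the part that bears brown_jar_mid alone.

How it is judged:
By the outcome, as a careful person would: the job done as asked, in the order asked, and still so for the second after the job is handed in, with the robot touching nothing.
It also fails if it takes over 144 s, if anything falls off the work surface, if the arm or the gripper's body presses on something with over 40 N, if the wrist force passes 120 N, or if a joint passes its speed limit or range.

## Working session

There is one attempt and no reset: what is moved stays moved. The work goes in short steps, Python scripts to look and compute and a tool call to move; the robot and the scene stay as the last step left them, time stands still between calls to the robot, and variables do not carry over. Pictures are saved under pics/ and viewed, and the job is handed in when it is done.

Besides the shell and the picture viewer there is one more tool, called after "Call:" in YAML: its name, and indented under it one key for each argument. play_rows: Moves the arm, as the interface text tells. Its arguments: {"type":"object","properties":{"increments":{"type":"array"},"newtons":{"type":"number"}},"required":["increments"]}

```bash
mkdir -p pics; ls; python3 - <<'E'
from workcell import env
import cv2
for n in("side","top"):
    im=env.grab_frame(n); cv2.imwrite(f"pics/{n}0.png",im[:,:,::-1])
    c=env.calibration(n); print(n,c)
print(env.state())
E
```

```text
pics
side {'fx': 411.9432111866874, 'fy': 411.9432111866874, 'cx': 322.6700261858117, 'cy': 200.7030588637033, 'dist_coeffs': array([-0.02140322,  0.        ,  0.        ,  0.        ,  0.        ]), 'R': array([[ 0.81298226, -0.58191434, -0.02086975],
       [-0.38219685, -0.50623478, -0.7730795 ],
       [ 0.43930106,  0.63647627, -0.63396572]]), 't': array([-417.6627985 ,  254.78222478,  870.0111313 ])}
top {'fx': 405.43465826195114, 'fy': 405.43465826195114, 'cx': 322.6809130519548, 'cy': 196.85231032806982, 'dist_coeffs': array([-0.0586242,  0.       ,  0.       ,  0.       ,  0.       ]), 'R': array([[-1.07594986e-02, -9.99941991e-01,  4.98523097e-04],
       [-9.84827058e-01,  1.05105008e-02, -1.73220078e-01],
       [ 1.73204790e-01, -2.35472021e-03, -9.84883016e-01]]), 't': array([  44.48951998,  524.82720584, 1203.95338098])}
{'time_s': 0.1, 'qpos': array([ 6.77805389e+01,  1.83496927e+01,  8.97001654e+01, -9.84433730e-05,
        7.20416628e+01, -1.14486484e+00]), 'qvel': array([-0.05457009, -0.09953562, -0.20636708, -0.01781992, -0.09962246,
       -0.02505083]), 'effort': array([ 2.90677690e-04, -4.13335311e+01, -2.32508826e+01,  7.30231125e-02,
        4.20102733e-02, -3.87498562e-05]), 'ee_pos': array([206.59116899, 536.15449841, 227.18204863]), 'ee_rot': array([-1.79908495e+02, -1.73503869e-03,  1.58925433e+02]), 'force': array([-0.45531788,  0.22704198, -0.17309725]), 'torque': array([-0.03480597, -0.02899679, -0.01517272]), 'gripper_width': 91.05916089450223}
```

View pics/side0.png

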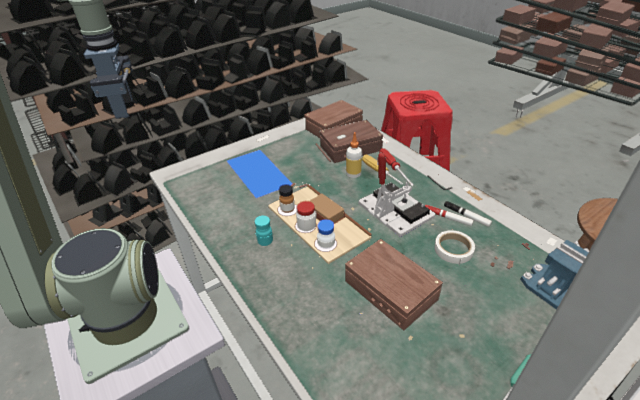

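View pics/top0.png

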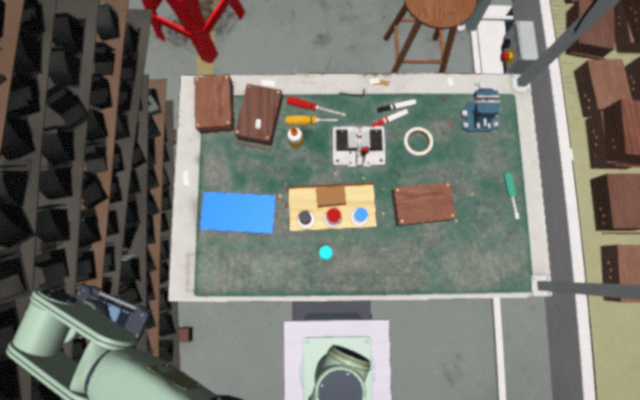

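The side view shows the brown jar at (287,198), red at (306,215) and blue at (326,235), with the block behind them at (328,207). In the top view the mat is at (238,212), the board at (332,207), the case at (425,203) and the turquoise look-alike at (326,253).

```bash
cat > h.py <<'E'
import numpy as np, cv2
from workcell import env
def ray(n,uv):
    c=env.calibration(n);K=np.array([[c['fx'],0,c['cx']],[0,c['fy'],c['cy']],[0,0,1]])
    p=cv2.undistortPoints(np.array([[uv]],float),K,np.array(c['dist_coeffs']))[0,0]
    R=np.array(c['R']);t=np.array(c['t'])
    o=-R.T@t; d=R.T@np.array([p[0],p[1],1]); return o,d/np.linalg.norm(d)
def plane(n,uv,z):
    o,d=ray(n,uv); return o+d*(z-o[2])/d[2]
def tri(uvs,uvt):
    a,u=ray('side',uvs);b,v=ray('top',uvt)
    s=np.linalg.lstsq(np.c_[u,-v],b-a,rcond=None)[0]
    p=a+u*s[0];q=b+v*s[1];return (p+q)/2,np.linalg.norm(p-q)
def proj(n,X):
    c=env.calibration(n);K=np.array([[c['fx'],0,c['cx']],[0,c['fy'],c['cy']],[0,0,1]])
    return cv2.projectPoints(np.array(X,float).reshape(-1,3),cv2.Rodrigues(np.array(c['R']))[0],np.array(c['t']),K,np.array(c['dist_coeffs']))[0][:,0]
def crop(im,x0,y0,x1,y1,s,name):
    cv2.imwrite(name,cv2.resize(im[y0:y1,x0:x1],None,fx=s,fy=s,interpolation=cv2.INTER_CUBIC))
E
python3 - <<'E'
from h import *
im=cv2.imread('pics/top0.png');crop(im,280,170,480,270,4,'pics/tc.png')
im2=cv2.imread('pics/side0.png');crop(im2,220,140,450,330,3,'pics/sc.png')
hsv=cv2.cvtColor(im,cv2.COLOR_BGR2HSV)
def m(lo,hi,name,box):
    k=cv2.inRange(hsv,lo,hi);z=np.zeros_like(k);x0,y0,x1,y1=box;z[y0:y1,x0:x1]=k[y0:y1,x0:x1]
    cs,_=cv2.findContours(z,cv2.RETR_EXTERNAL,cv2.CHAIN_APPROX_NONE)
    c=max(cs,key=cv2.contourArea);M=cv2.moments(c)
    print(name,cv2.contourArea(c),M['m10']/M['m00'],M['m01']/M['m00'],cv2.minAreaRect(c),cv2.boundingRect(c));return c
m((100,120,100),(125,255,255),'mat',(190,180,285,245))
m((100,120,100),(125,255,255),'bluecap',(345,200,375,225))
m((0,130,80),(8,255,255),'red',(322,200,345,225))
m((0,0,0),(180,255,70),'black',(290,205,318,228))
m((13,40,130),(30,200,255),'board',(280,175,385,240))
m((5,80,50),(14,255,160),'block',(310,178,350,208))
m((0,40,20),(16,255,160),'case',(385,170,465,235))
E
```

```text
mat 2672.5 237.3683193015279 212.04951668225752 ((237.14483642578125, 212.03793334960938), (73.34381103515625, 38.58036804199219), 3.3664603233337402) (200, 191, 75, 43)
bluecap 91.5 360.5774134790528 214.00182149362473 ((360.5, 214.0), (10.0, 11.0), 90.0) (355, 209, 12, 11)
red 134.5 333.4622057001239 214.52912019826516 ((333.5, 214.5), (13.0, 13.0), 90.0) (327, 208, 14, 14)Traceback (most recent call last):
  File "<stdin>", line 13, in <module>
  File "<stdin>", line 8, in m
ValueError: max() iterable argument is empty
```

View pics/tc.png

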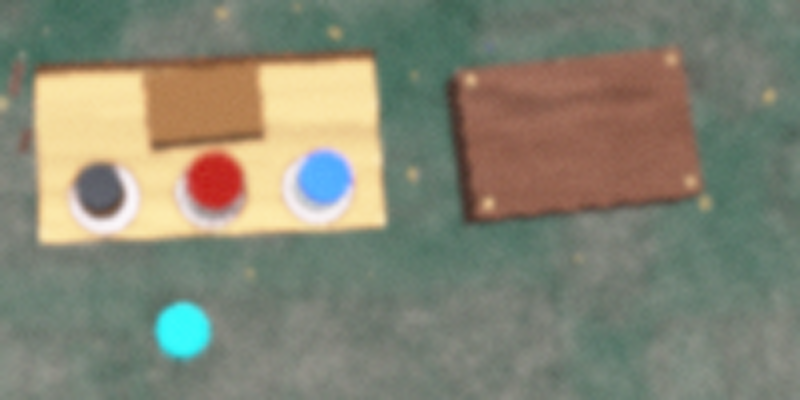

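View pics/sc.png

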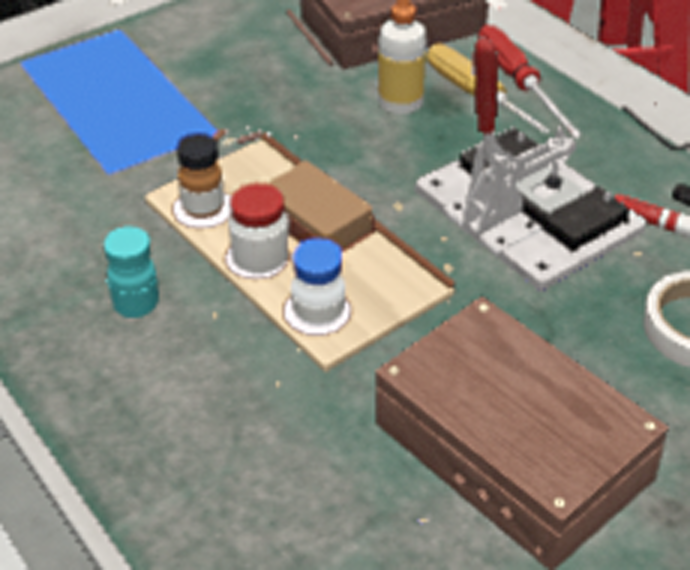

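```bash
cat > m.py <<'E'
from h import *
T=cv2.imread('pics/top0.png');S=cv2.imread('pics/side0.png')
def mask(im,lo,hi,box,pick=True):
    hsv=cv2.cvtColor(im,cv2.COLOR_BGR2HSV);k=cv2.inRange(hsv,lo,hi);z=np.zeros_like(k);x0,y0,x1,y1=box;z[y0:y1,x0:x1]=k[y0:y1,x0:x1]
    cs,_=cv2.findContours(z,cv2.RETR_EXTERNAL,cv2.CHAIN_APPROX_NONE)
    c=max(cs,key=cv2.contourArea);M=cv2.moments(c)
    return np.array([M['m10']/M['m00'],M['m01']/M['m00']]),c
E
python3 - <<'E'
from m import *
r=np.round
# caps
for n,lo,hi,bt,bs,zt in [('blue',(100,120,100),(125,255,255),(345,200,375,225),(312,218,340,238),74),
  ('red',(0,130,60),(9,255,255),(322,200,345,225),(290,198,318,220),78),
  ('brown',(0,0,0),(180,130,110),(294,205,313,224),(276,182,296,197),84)]:
    a,ca=mask(T,lo,hi,bt);b,cb=mask(S,lo,hi,bs)
    p,g=tri(b,a);print(n,r(a,1),r(b,1),cv2.boundingRect(ca),cv2.boundingRect(cb),'tri',r(p,1),r(g,1),'top@z',r(plane('top',a,zt),1),'side cap mid',r(plane('side',b,zt-8),1))
a,c=mask(T,(100,120,100),(125,255,255),(190,180,285,245))
q=cv2.approxPolyDP(c,6,True)[:,0];print('mat',a,r(plane('top',a,3),1),[r(plane('top',x,3)[:2],0) for x in q])
b,c=mask(S,(100,120,100),(125,255,255),(220,140,300,200))
q=cv2.approxPolyDP(c,4,True)[:,0];print('mat side',b,r(plane('side',b,3),1),[r(plane('side',x,3)[:2],0) for x in q])
for nm,bx,lo,hi,z in (('board',(280,178,385,240),(10,40,100),(32,255,255),12),('case',(385,165,465,235),(0,50,20),(14,255,200),62)):
    a,c=mask(T,lo,hi,bx);q=cv2.approxPolyDP(cv2.convexHull(c),4,True)[:,0];print(nm,q.tolist(),[r(plane('top',x,z)[:2],0) for x in q])
E
```

```text
blue [360.6 214. ] [325.5 226.6] (355, 209, 12, 11) (318, 220, 16, 15) tri [468.9 -75.1  66.3] 2.0 top@z [467.  -73.9  74. ] side cap mid [470.2 -75.1  66. ]
red [333.5 214.4] [305.5 207.8] (327, 208, 14, 14) (297, 201, 18, 14) tri [467.3   7.   70.9] 0.6 top@z [466.1   7.3  78. ] side cap mid [468.1   7.8  70. ]
brown [304.7 217.1] [285.5 190.3] (300, 212, 10, 11) (279, 185, 14, 12) tri [460.3  92.8  76.2] 2.6 top@z [458.1  93.   84. ] side cap mid [461.7  92.6  76. ]
mat [237.3683193  212.04951668] [486.7 310.3   3. ] [array([549., 423.]), array([437., 428.]), array([425., 199.]), array([541., 197.])]
mat side [258.34456686 173.10337006] [484.8 301.2   3. ] [array([436., 423.]), array([422., 201.]), array([538., 197.]), array([551., 418.])]
board [[372, 182], [375, 226], [289, 230], [285, 203], [290, 186]] [array([ 578., -119.]), array([ 437., -124.]), array([427., 145.]), array([513., 158.]), array([567., 142.])]
case [[450, 183], [453, 218], [396, 223], [394, 188]] [array([ 562., -354.]), array([ 453., -356.]), array([ 440., -181.]), array([ 548., -180.])]
```

```bash
python3 - <<'E'
from m import *
r=np.round
a,c=mask(S,(10,40,110),(32,255,255),(262,180,378,268));q=cv2.approxPolyDP(cv2.convexHull(c),2,True)[:,0]
print('board side',q.tolist(),[r(plane('side',x,12)[:2],0).tolist() for x in q])
# white spots in side/top : low sat bright
for n,im,bxs in (('top',T,[(295,208,318,232),(320,205,345,230),(348,205,372,230)]),('side',S,[(272,205,300,217),(292,218,320,234),(312,235,340,254)])):
  for bx in bxs:
    a,c=mask(im,(0,0,185),(180,45,255),bx);h=cv2.convexHull(c);br=cv2.boundingRect(h);e=cv2.fitEllipse(h)
    print(n,br,r(e[0],1),r(e[1],1),r(plane(n,e[0],12),1))
# block top: brown
a,c=mask(S,(5,60,50),(16,200,175),(308,190,346,224));q=cv2.approxPolyDP(cv2.convexHull(c),2,True)[:,0];print('blk side',q.tolist())
a,c=mask(T,(5,80,50),(18,255,175),(312,186,350,208));q=cv2.approxPolyDP(cv2.convexHull(c),2,True)[:,0];print('blk top',a,cv2.boundingRect(c),q.tolist())
# manual: block top from crops
for p in [(145,72),(262,68),(263,133),(152,142)]: print('blk',r(plane('top',(280+(p[0]-1.5)/4,170+(p[1]-1.5)/4),46),1))
for p in [(308,163),(373,211),(340,236),(275,188)]: print('blkS',r(plane('side',(220+(p[0]-1)/3,140+(p[1]-1)/3),46),1))
# case corners side
for p in [(483,298),(666,428),(560,522),(376,378)]: print('caseS',r(plane('side',(220+(p[0]-1)/3,140+(p[1]-1)/3),62),1))
for p in [(455,70),(680,50),(702,192),(470,218)]: print('caseT',r(plane('top',(280+(p[0]-1.5)/4,170+(p[1]-1.5)/4),62),1))
E
python3 - <<'E'
import sys;sys.path.insert(0,'.')
from h import *
S=cv2.imread('pics/side0.png');crop(S,260,175,380,270,6,'pics/sc2.png')
E
```

```text
board side [[268, 205], [279, 196], [308, 184], [369, 228], [371, 236], [328, 263]] [[427.0, 139.0], [472.0, 155.0], [570.0, 152.0], [590.0, -99.0], [575.0, -124.0], [435.0, -133.0]]
top (297, 212, 18, 17) [305.9 219.5] [16.4 17.6] [459.5  92.1  12. ]
top (324, 215, 15, 12) [330.9 219.9] [11.8 15.6] [457.7  13.7  12. ]
top (351, 207, 18, 19) [359.4 216. ] [17.3 19.6] [469.  -76.1  12. ]
side (278, 205, 22, 12) [289.5 210.3] [13.2 24.8] [463.2  83.6  12. ]
side (295, 223, 19, 10) [304.2 226.4] [12.3 18.8] [459.6   6.2  12. ]
side (317, 235, 18, 8) [325.5 235.9] [12.7 17.2] [483.2 -55.3  12. ]
blk side [[314, 205], [343, 208], [345, 216], [336, 222], [316, 218]]
blk top [331.37681159 204.07246377] (318, 202, 28, 6) [[345, 203], [318, 206]]
blk [554.5  59.6  46. ]
blk [556.6 -31.   46. ]
blk [505.7 -30.7  46. ]
blk [499.6  54.7  46. ]
blkS [551.4  52.6  46. ]
blkS [557.4 -35.2  46. ]
blkS [515.5 -44.   46. ]
blkS [507.6  41.3  46. ]
caseS [ 550.3 -182.6   62. ]
caseS [ 566.2 -354.1   62. ]
caseS [ 452.9 -366.    62. ]
caseS [ 433.5 -197.8   62. ]
caseT [ 550.3 -177.8   62. ]
caseT [ 564.3 -352.6   62. ]
caseT [ 454.1 -362.3   62. ]
caseT [ 436.6 -184.5   62. ]
```

View pics/sc2.png

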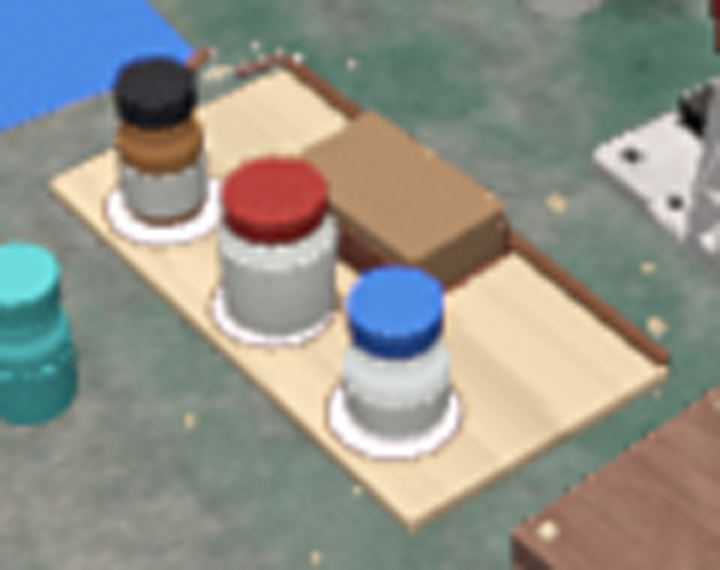

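Call:
play_rows:
  increments:
    - [21,-37,-4,2,0.27]
    - [21,-37,-4,2,0.27]
    - [21,-37,-4,2,0.27]
    - [21,-37,-4,2,0.27]
    - [21,-37,-4,2,0.27]
    - [21,-37,-4,2,0.27]
    - [21,-37,-4,2,0.27]
    - [21,-37,-4,2,0.27]
    - [21,-37,-4,2,0.27]
    - [21,-37,-4,2,0.27]
    - [21,-37,-4,2,0.27]
    - [21,-37,-4,2,0.27]
    - [0,0,0,0,0.27]
    - [0,0,0,0,0.27]
  newtons: 15

```text
time_s: 1.85
ee_pos: [458.2, 92.8, 179.7]
ee_rot: [180.0, -0.1, -177.1]
force: [-0.4, -0.1, -0.4]
gripper_width: 66.3
```

Call:
play_rows:
  increments:
    - [2,0,-25,0,0.27]
    - [0,0,-25,0,0.27]
    - [0,0,-20,0,0.27]
    - [0,0,-10,0,0.27]
    - [0,0,0,0,0.27]
    - [0,0,0,0,0.27]

```text
time_s: 2.6
ee_pos: [461.2, 93.0, 100.7]
ee_rot: [180.0, 0.1, -177.0]
force: [-0.0, -0.4, -0.0]
gripper_width: 66.9
```

```bash
python3 - <<'E'
from h import *
for n,b in(('side',(230,120,390,250)),('top',(270,150,390,240))):
    im=env.grab_frame(n)[:,:,::-1];crop(im,*b,5,f'pics/{n}1.png')
print(env.state()['ee_pos'])
E
```

```text
[461.30114186  92.77720107 100.77759989]
```

View pics/side1.png

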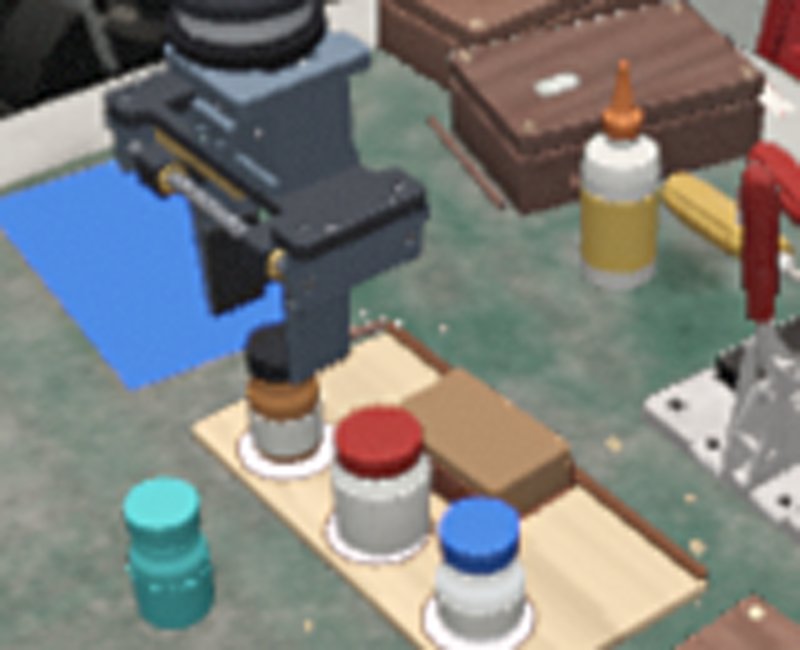

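View pics/top1.png

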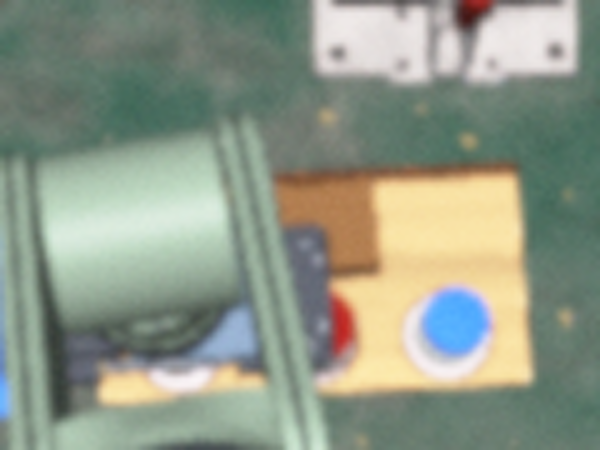

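The fingers straddle the brown cap: in the side crop the near finger is at (318,350) and the cap at (275,350).

Call:
play_rows:
  increments:
    - [0,0,-25,0,0.27]
    - [0,0,-25,0,0.27]
    - [0,0,-12,0,0.27]
    - [0,0,-6,0,0.27]
    - [0,0,0,0,0.27]
    - [0,0,0,0,0.27]

```text
time_s: 3.45
ee_pos: [461.3, 92.7, 32.6]
ee_rot: [180.0, 0.1, -177.1]
force: [0.2, -0.7, -0.1]
gripper_width: 66.4
```

Call:
play_rows:
  increments:
    - [0,0,0,0,0.45]
    - [0,0,0,0,0.52]
    - [0,0,0,0,0.57]
    - [0,0,0,0,0.65]
    - [0,0,0,0,0.7]
    - [0,0,0,0,0.7]
  newtons: 20

```text
time_s: 4.2
ee_pos: [460.8, 92.7, 32.1]
ee_rot: [180.0, 0.0, -177.1]
force: [-0.9, 0.7, 2.8]
gripper_width: 39.4
```

Call:
play_rows:
  increments:
    - [0,0,8,0,0.7]
    - [0,0,16,0,0.7]
    - [0,0,22,0,0.7]
    - [0,12,20,0,0.7]
    - [2,28,4,0,0.7]
    - [4,38,0,0,0.7]
    - [4,40,0,0,0.7]
    - [4,40,0,0,0.7]
    - [4,40,0,0,0.7]
    - [3,38,0,0,0.7]
    - [2,28,0,0,0.7]
    - [2,20,-4,0,0.7]
    - [0,10,-16,0,0.7]
    - [0,3,-20,0,0.7]
    - [0,0,-18,0,0.7]
    - [0,0,-10,0,0.7]
    - [0,0,-6,0,0.7]
    - [0,0,0,0,0.7]
    - [0,0,0,0,0.7]

```text
time_s: 6.58
ee_pos: [486.2, 389.8, 28.6]
ee_rot: [180.0, 0.1, -177.1]
force: [-0.7, -0.1, -0.9]
gripper_width: 39.9
```

Call:
play_rows:
  increments:
    - [0,0,-2,0,0.7]
    - [0,0,-2,0,0.7]
    - [0,0,-0.5,0,0.7]
    - [0,0,0,0,0.7]

```text
time_s: 7.08
ee_pos: [485.7, 389.5, 23.4]
ee_rot: [180.0, -0.0, -177.1]
force: [0.1, -0.3, -1.2]
gripper_width: 39.5
```

Call:
play_rows:
  increments:
    - [0,0,-0.5,0,0.7]
    - [0,0,-0.5,0,0.7]
    - [0,0,0,0,0.7]

```text
time_s: 7.45
ee_pos: [485.8, 389.6, 23.1]
ee_rot: [180.0, 0.0, -177.1]
force: [-1.3, -0.9, 5.7]
gripper_width: 39.8
```

Call:
play_rows:
  increments:
    - [0,0,0,0,0.45]
    - [0,0,0,0,0.27]
    - [0,0,0,0,0.27]
    - [0,0,15,0,0.27]
    - [0,0,35,0,0.27]
    - [0,0,45,0,0.27]
    - [0,-15,40,0,0.27]
    - [-2,-40,5,0,0.27]
    - [-2,-45,0,0,0.27]
    - [-2,-48,0,0,0.27]
    - [-2,-48,0,0,0.27]
    - [-2,-48,0,0,0.27]
    - [-2,-48,0,0,0.27]
    - [-2,-45,0,0,0.27]
    - [-2,-30,0,0,0.27]
    - [-2,-15,0,0,0.27]
    - [-1,0,-20,0,0.27]
    - [0,0,-30,0,0.27]
    - [0,0,0,0,0.27]

```text
time_s: 9.82
ee_pos: [465.3, 8.0, 111.4]
ee_rot: [180.0, -0.2, -177.0]
force: [0.2, -0.3, 0.7]
gripper_width: 66.7
```

```bash
python3 - <<'E'
from h import *
im=env.grab_frame('side')[:,:,::-1];crop(im,220,120,380,260,5,'pics/side2.png')
print(env.state()['ee_pos'])
E
```

```text
[466.54194271   7.99181219 112.5403238 ]
```

View pics/side2.png

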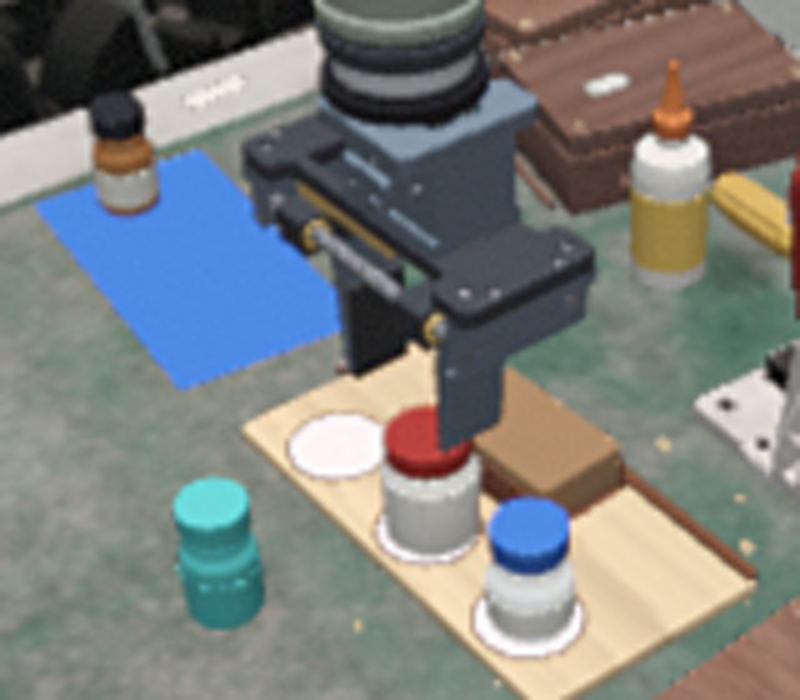

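Call:
play_rows:
  increments:
    - [0,0,-20,0,0.27]
    - [0,0,-25,0,0.27]
    - [0,0,-18,0,0.27]
    - [0,0,-9,0,0.27]
    - [0,0,0,0,0.27]
    - [0,0,0,0,0.36]
    - [0,0,0,0,0.42]
    - [0,0,0,0,0.48]
    - [0,0,0,0,0.56]
    - [0,0,0,0,0.56]
    - [0,0,0,0,0.56]

```text
time_s: 11.25
ee_pos: [467.1, 7.5, 41.0]
ee_rot: [-180.0, 0.1, -177.1]
force: [-0.3, -0.9, 6.3]
gripper_width: 49.8
```

```bash
python3 - <<'E'
from h import *
print(env.state()['ee_pos'])
print(plane('side',(220+(337-2)/5,120+(445-2)/5),12))
E
```

```text
[467.14916819   7.50728636  41.02053943]
[461.46814205  93.95858127  12.        ]
```

Call:
play_rows:
  increments:
    - [0,0,8,0,0.56]
    - [0,0,16,0,0.56]
    - [0,0,22,0,0.56]
    - [0,12,20,0,0.56]
    - [2,28,4,0,0.56]
    - [3,38,0,0,0.56]
    - [3,40,0,0,0.56]
    - [3,40,0,0,0.56]
    - [2,40,0,0,0.56]
    - [2,38,0,0,0.56]
    - [2,32,0,0,0.56]
    - [2,20,-4,0,0.56]
    - [0,11,-16,0,0.56]
    - [0,3,-20,0,0.56]
    - [0,0,-18,0,0.56]
    - [0,0,-10,0,0.56]
    - [0,0,-6,0,0.56]
    - [0,0,-3,0,0.56]
    - [0,0,-1.5,0,0.56]
    - [0,0,0,0,0.56]

```text
time_s: 13.75
ee_pos: [485.9, 309.6, 32.3]
ee_rot: [180.0, 0.0, -177.1]
force: [0.1, -0.3, -1.7]
gripper_width: 49.7
```

Call:
play_rows:
  increments:
    - [0,0,-0.5,0,0.56]
    - [0,0,-0.5,0,0.56]
    - [0,0,0,0,0.56]

```text
time_s: 14.12
ee_pos: [486.0, 309.7, 32.1]
ee_rot: [180.0, 0.1, -177.1]
force: [-1.7, -1.1, 5.4]
gripper_width: 49.5
```

Call:
play_rows:
  increments:
    - [0,0,0,0,0.4]
    - [0,0,0,0,0.27]
    - [0,0,0,0,0.27]
    - [0,0,15,0,0.27]
    - [0,0,35,0,0.27]
    - [0,0,45,0,0.27]
    - [0,-15,35,0,0.27]
    - [-2,-40,0,0,0.27]
    - [-2,-46,0,0,0.27]
    - [-2,-48,0,0,0.27]
    - [-2,-48,0,0,0.27]
    - [-2,-48,0,0,0.27]
    - [-2,-48,0,0,0.27]
    - [-2,-46,0,0,0.27]
    - [-2,-30,0,0,0.27]
    - [-1,-15,0,0,0.27]
    - [0,0,-20,0,0.27]
    - [0,0,-30,0,0.27]
    - [0,0,0,0,0.27]
    - [0,0,0,0,0.27]

```text
time_s: 16.62
ee_pos: [469.5, -74.2, 112.0]
ee_rot: [-180.0, 0.1, -177.0]
force: [0.3, 0.9, -0.4]
gripper_width: 66.6
```

```bash
python3 - <<'E'
from h import *
im=env.grab_frame('side')[:,:,::-1];cv2.imwrite('pics/s3.png',im);crop(im,220,120,380,260,5,'pics/side3.png')
print(env.state()['ee_pos'])
E
```

```text
[469.76891505 -74.28992892 112.23690397]
```

View pics/side3.png

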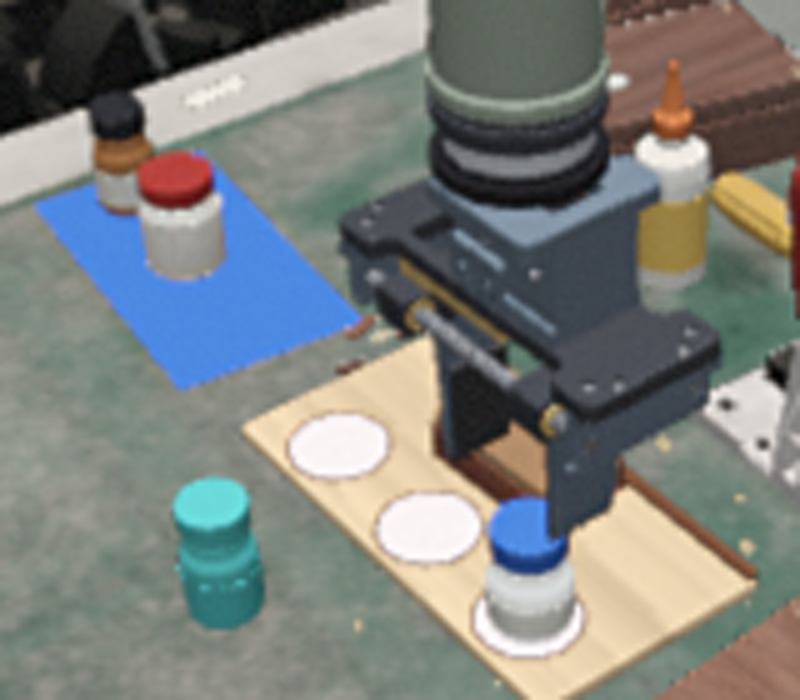

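Call:
play_rows:
  increments:
    - [0,0,-25,0,0.27]
    - [0,0,-28,0,0.27]
    - [0,0,-18,0,0.27]
    - [0,0,-8,0,0.27]
    - [0,0,0,0,0.27]
    - [0,0,0,0,0.4]
    - [0,0,0,0,0.47]
    - [0,0,0,0,0.53]
    - [0,0,0,0,0.62]
    - [0,0,0,0,0.62]
    - [0,0,0,0,0.62]

```text
time_s: 18.05
ee_pos: [469.2, -74.7, 32.5]
ee_rot: [-180.0, 0.1, -177.1]
force: [-0.6, -0.1, 5.9]
gripper_width: 43.4
```

```bash
python3 - <<'E'
from m import *
S=cv2.imread('pics/s3.png')
for bx in [(276,200,300,218),(294,216,318,236)]:
    a,c=mask(S,(0,0,185),(180,45,255),bx);e=cv2.fitEllipse(cv2.convexHull(c));print(a,e[1],plane('side',a,12))
E
```

```text
[287.38329027 208.89750215] (13.577397346496582, 19.97687339782715) [461.64551681  92.25915009  12.        ]
[305.32380952 225.15531136] (14.601790428161621, 21.91313362121582) [464.60472168   8.49548224  12.        ]
```

Call:
play_rows:
  increments:
    - [0,0,8,0,0.62]
    - [0,0,16,0,0.62]
    - [0,0,22,0,0.62]
    - [0,12,20,0,0.62]
    - [2,28,4,0,0.62]
    - [2,38,0,0,0.62]
    - [2,40,0,0,0.62]
    - [2,40,0,0,0.62]
    - [3,40,0,0,0.62]
    - [2,38,0,0,0.62]
    - [2,34,0,0,0.62]
    - [2,20,-4,0,0.62]
    - [0,11,-16,0,0.62]
    - [0,3,-20,0,0.62]
    - [0,0,-18,0,0.62]
    - [0,0,-10,0,0.62]
    - [0,0,-6,0,0.62]
    - [0,0,-3,0,0.62]
    - [0,0,-1.5,0,0.62]
    - [0,0,0,0,0.62]

```text
time_s: 20.55
ee_pos: [486.0, 229.6, 23.8]
ee_rot: [180.0, 0.0, -177.1]
force: [0.6, 0.2, -1.3]
gripper_width: 43.2
```

Call:
play_rows:
  increments:
    - [0,0,-0.5,0,0.62]
    - [0,0,-0.5,0,0.62]
    - [0,0,0,0,0.62]

```text
time_s: 20.92
ee_pos: [486.0, 229.7, 23.5]
ee_rot: [180.0, 0.1, -177.1]
force: [-1.7, -1.1, 5.8]
gripper_width: 43.6
```

Call:
play_rows:
  increments:
    - [0,0,0,0,0.4]
    - [0,0,0,0,0.27]
    - [0,0,0,0,0.27]
    - [0,0,15,0,0.27]
    - [0,0,35,0,0.27]
    - [0,0,45,0,0.27]
    - [0,0,35,0,0.27]
    - [0,0,0,0,0.27]

```text
time_s: 21.92
ee_pos: [487.6, 230.4, 156.4]
ee_rot: [179.8, 0.4, -177.1]
force: [0.0, 0.6, -0.9]
gripper_width: 66.7
```

```bash
python3 - <<'E'
from h import *
for n,b in(('side',(220,120,380,260)),('top',(230,160,390,240))):
    im=env.grab_frame(n)[:,:,::-1];cv2.imwrite(f'pics/{n}4f.png',im);crop(im,*b,5,f'pics/{n}4.png')
print(env.state()['ee_pos'])
E
```

```text
[485.51892873 229.45697939 152.89081776]
```

View pics/side4.png

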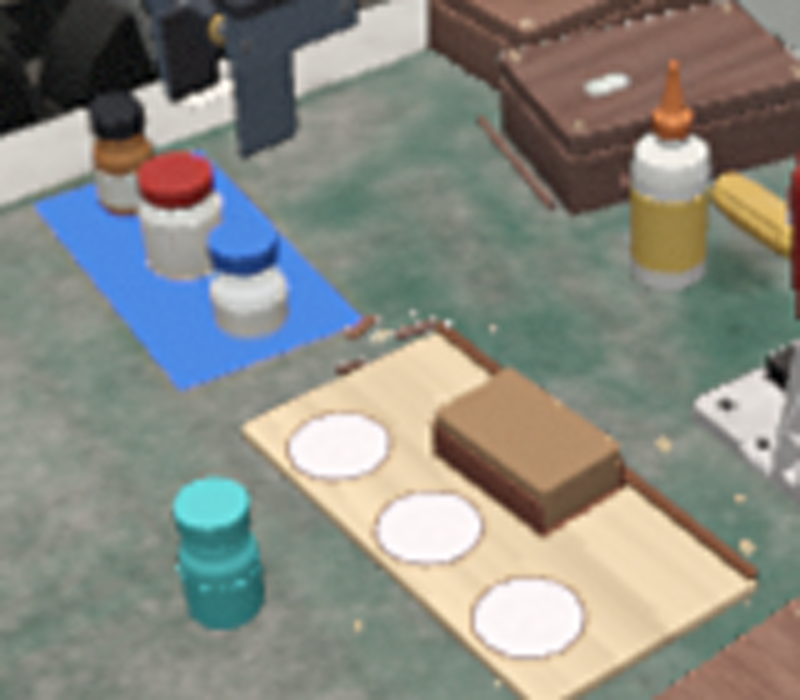

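View pics/top4.png

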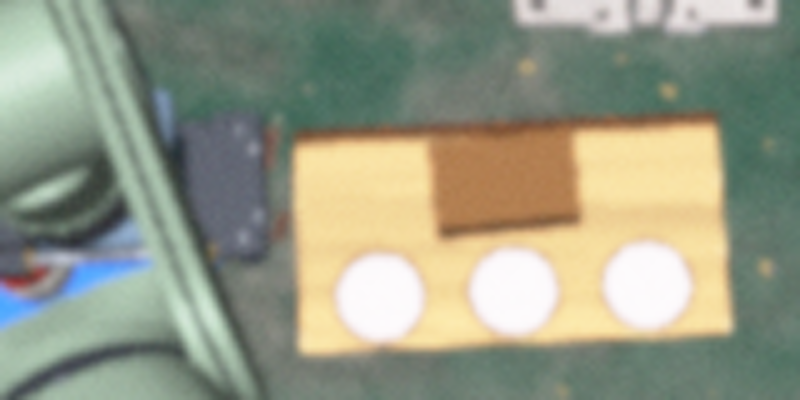

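All three jars stand upright on the mat and the spots are bare. In the side crop the block's top face has corners at about (510,370), (622,448), (547,515) and (437,420).

```bash
python3 - <<'E'
from m import *
r=np.round
S=cv2.imread('pics/side4f.png');T=cv2.imread('pics/top4f.png')
for bx,bt in [((276,200,300,218),(294,208,318,231)),((294,216,318,236),(322,206,344,229)),((312,234,340,254),(348,205,371,228))]:
    a,c=mask(S,(0,0,185),(180,45,255),bx);b,c2=mask(T,(0,0,185),(180,45,255),bt);print('spot side',r(plane('side',a,12),1),'top',r(plane('top',b,12),1),'tri',r(tri(a,b)[0],1))
pt=[(433,137),(575,130),(578,217),(441,233)];ps=[(510,370),(622,455),(547,515),(437,420)]
A=[];B=[]
for p in pt: A.append(plane('top',(230+(p[0]-2)/5,160+(p[1]-2)/5),46));print(r(A[-1],1))
for p in ps: B.append(plane('side',(220+(p[0]-2)/5,120+(p[1]-2)/5),46));print(r(B[-1],1))
print(np.mean(A,0),np.mean(B,0))
for z in(46,): 
  for p,q in zip(pt,ps): print('tri',r(tri((220+(q[0]-2)/5,120+(q[1]-2)/5),(230+(p[0]-2)/5,160+(p[1]-2)/5))[0],1))
E
```

```text
spot side [461.8  92.3  12. ] top [461.1  93.2  12. ] tri [461.6  93.   11.4]
spot side [464.7   8.4  12. ] top [464.2   9.2  12. ] tri [464.6   9.   11.5]
spot side [467.8 -76.   12. ] top [467.3 -74.4  12. ] tri [468.  -74.7  10.6]
[556.4  58.6  46. ]
[559.9 -29.4  46. ]
[505.3 -30.2  46. ]
[496.3  54.2  46. ]
[550.9  55.2  46. ]
[556.  -37.1  46. ]
[498.  -50.8  46. ]
[495.5  43.9  46. ]
[529.47227183  13.29330905  46.        ] [525.08137137   2.79941767  46.        ]
tri [555.7  59.4  41.6]
tri [561.6 -29.9  38.1]
tri [509.9 -32.   25.3]
tri [499.3  53.5  37.2]
```

```bash
python3 - <<'E'
from h import *
S=cv2.imread('pics/side4f.png');T=cv2.imread('pics/top4f.png')
crop(S,296,185,354,232,13,'pics/sb.png');crop(T,308,178,354,212,16,'pics/tb.png')
E
```

```text
(no output)
```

View pics/sb.png

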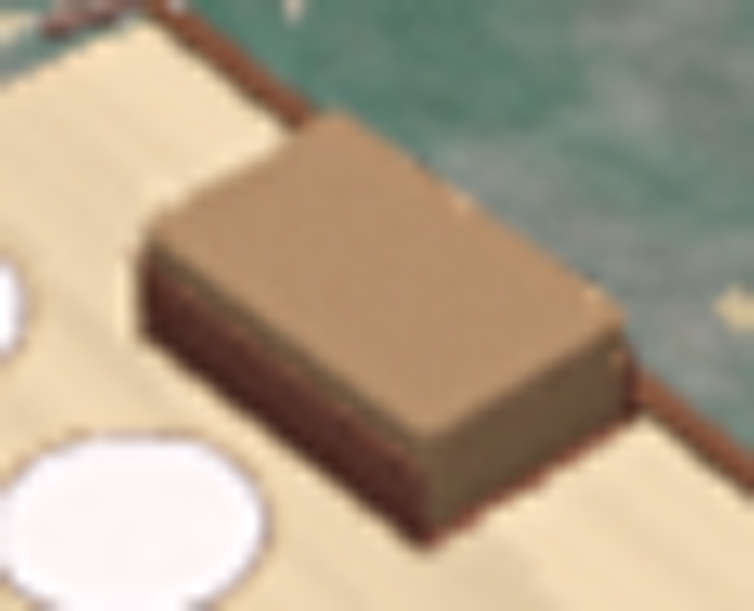

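View pics/tb.png

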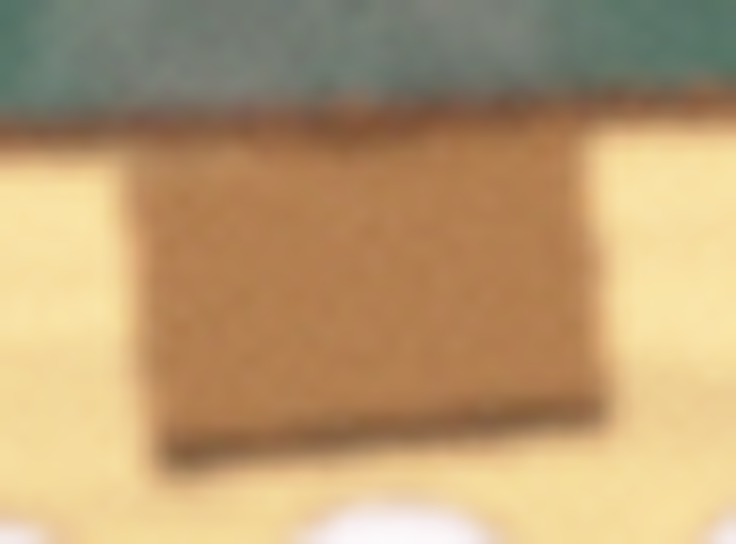

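```bash
python3 - <<'E'
from h import *
r=np.round
ps=[(335,113),(625,320),(430,437),(150,225)];pt=[(125,140),(580,125),(605,402),(160,438)]
ps=[(296+(x-6)/13,185+(y-6)/13) for x,y in ps];pt=[(308+(x-7.5)/16,178+(y-7.5)/16) for x,y in pt]
for n,l in(('side',ps),('top',pt)):
    A=np.array([plane(n,p,46)[:2] for p in l]);print(n,r(A,1).tolist(),r(A.mean(0),1))
    for i,j in((1,0),(2,3)):
        d=A[j]-A[i];print('len',np.linalg.norm(d),'yaw',np.degrees(np.arctan2(-d[0],d[1])))
    print('w',np.linalg.norm(A[0]-A[3]),np.linalg.norm(A[1]-A[2]), 'yaw', [np.degrees(np.arctan2((A[i]-A[j])[1],(A[i]-A[j])[0])) for i,j in((0,3),(1,2))])
E
```

```text
side [[551.2, 57.0], [558.7, -32.0], [507.0, -36.8], [499.7, 49.8]] [529.2   9.5]
len 89.30526367748494 yaw 4.83543807900622
len 86.90442113521158 yaw 4.839579483708277
w 51.97687170768221 51.89353335716022 yaw [np.float64(7.997899467951511), np.float64(5.350600586225669)]
top [[558.7, 61.2], [560.7, -26.9], [506.4, -30.6], [500.3, 54.9]] [531.5  14.7]
len 88.14021369399475 yaw 1.3187621476564855
len 85.78841898063658 yaw 4.0657103048178875
w 58.755583180742754 54.49352297905559 yaw [np.float64(6.129541729348063), np.float64(3.924231111476686)]
```

```bash
python3 - <<'E'
from m import *
r=np.round
S=cv2.imread('pics/side4f.png');T=cv2.imread('pics/top4f.png')
k=cv2.inRange(cv2.cvtColor(T,cv2.COLOR_BGR2HSV),(0,130,60),(8,255,255))
a,c=mask(T,(0,130,60),(8,255,255),(350,135,380,170));print(a,cv2.boundingRect(c))
for z in(60,130,215):print(z,r(plane('top',a,z),0),[r(plane('top',(cv2.boundingRect(c)[0],a[1]),z),0)])
for p in((335,124),(385,124),(385,166),(335,166)):print(r(plane('top',p,8),0))
print('glue',r(plane('top',(294,136),100),0))
print(r(tri((382,152),a)[0],0),r(tri((383,180),a)[0],0))
E
```

```text
[364.96190476 149.59047619] (362, 147, 7, 7)
60 [671. -94.  60.] [array([671., -85.,  60.])]
130 [650. -87. 130.] [array([650., -78., 130.])]
215 [625. -77. 215.] [array([625., -69., 215.])]
[775.  -4.   8.]
[ 773. -169.    8.]
[ 631. -163.    8.]
[632.  -2.   8.]
glue [704. 124. 100.]
[628. -79. 216.] [645. -84. 133.]
```

```bash
python3 - <<'E'
from h import *
S=cv2.imread('pics/side4f.png');T=cv2.imread('pics/top4f.png')
crop(S,338,235,446,330,7,'pics/sb2.png');crop(T,388,176,462,230,10,'pics/tb2.png')
E
```

```text
(no output)
```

View pics/sb2.png

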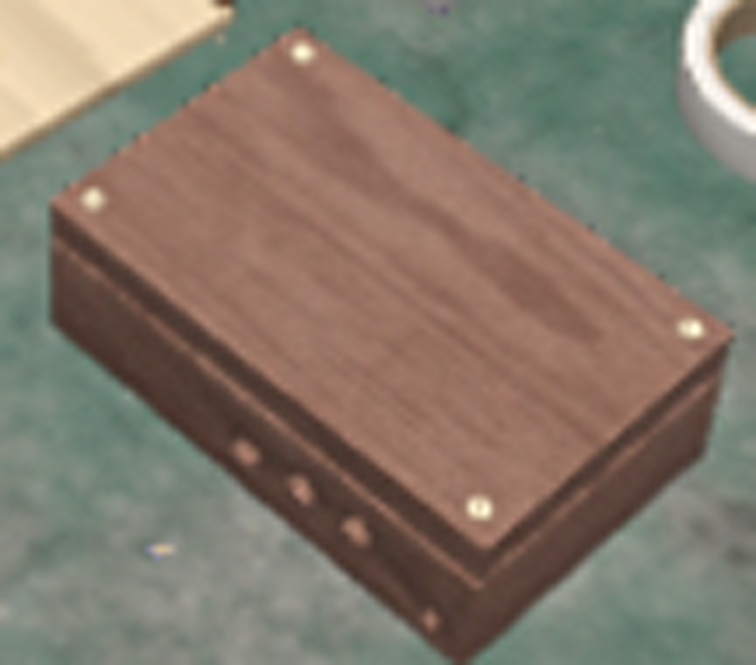

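View pics/tb2.png

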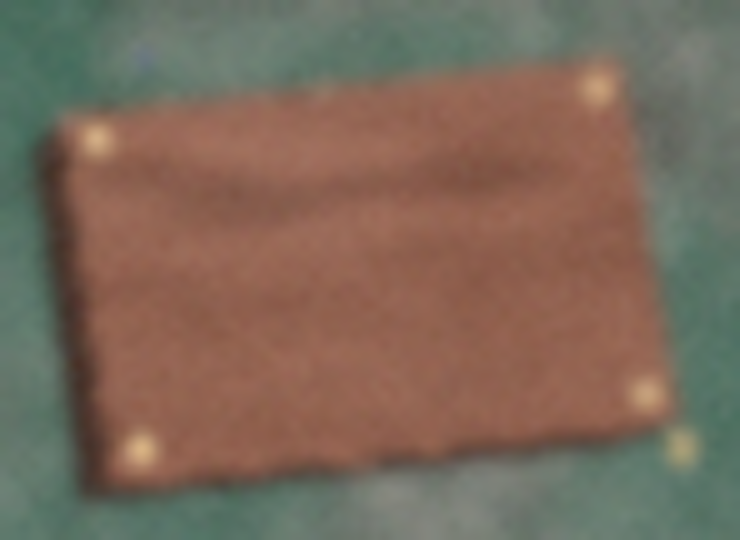

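```bash
python3 - <<'E'
from h import *
r=np.round
ps=[(302,51),(691,328),(479,508),(93,199)];pt=[(97,140),(598,89),(647,395),(140,449)]
ps=[(338+(x-3)/7,235+(y-3)/7) for x,y in ps];pt=[(388+(x-4.5)/10,176+(y-4.5)/10) for x,y in pt]
for n,l in(('side',ps),('top',pt)):
    A=np.array([plane(n,p,62)[:2] for p in l]);print(n,r(A,1).tolist(),r(A.mean(0),1))
    for i,j in((1,0),(2,3)):
        d=A[j]-A[i];print('len',np.linalg.norm(d),'yaw',np.degrees(np.arctan2(-d[0],d[1])))
for a,b in zip(ps,pt):print(tri(a,b))
E
```

```text
side [[544.2, -189.6], [559.1, -345.7], [463.1, -354.6], [448.5, -199.3]] [ 503.7 -272.3]
len 156.79911172223555 yaw 5.444871741566485
len 156.00005632448017 yaw 5.363216848536849
top [[542.7, -189.4], [557.1, -345.0], [462.1, -354.0], [447.6, -198.4]] [ 502.3 -271.7]
len 156.32021316932443 yaw 5.2875988070030795
len 156.2927833413156 yaw 5.340873578209602
(array([ 543.21356381, -189.67505154,   62.35011006]), np.float64(1.4054344608496339))
(array([ 557.82338614, -345.53011279,   62.32382479]), np.float64(1.939125740556129))
(array([ 462.61516813, -354.36581283,   61.89793659]), np.float64(1.1495098892837508))
(array([ 448.18116941, -198.78725961,   61.54137241]), np.float64(1.2744987397857004))
```

Call:
play_rows:
  increments:
    - [5,-24,0,-9.8,0.14]
    - [5,-24,0,-9.8,0.14]
    - [5,-24,0,-9.8,0.14]
    - [5,-24,0,-9.8,0.14]
    - [5,-24,0,-9.8,0.14]
    - [5,-24,0,-9.8,0.14]
    - [5,-24,0,-9.8,0.14]
    - [5,-24,0,-9.8,0.14]
    - [5,-25.5,0,-9.8,0.14]
    - [0,0,-20,0,0.14]
    - [0,0,-30,0,0.14]
    - [0,0,-20,0,0.14]
    - [0,0,0,0,0.14]
    - [0,0,0,0,0.14]

```text
time_s: 23.78
ee_pos: [530.9, 12.1, 82.5]
ee_rot: [-180.0, -0.0, 94.7]
force: [0.8, -0.5, 0.4]
gripper_width: 78.6
```

```bash
python3 - <<'E'
from h import *
for n,b in(('side',(260,130,400,250)),):
    im=env.grab_frame(n)[:,:,::-1];crop(im,*b,5,f'pics/{n}5.png')
s=env.state();print(s['ee_pos'],s['qpos'])
E
```

```text
[531.17737666  12.07257606  82.95978441] [ 6.16970447e-02  2.22415158e+01  1.07025953e+02  1.35517212e-04
  5.06798467e+01 -4.66749976e+00]
```

View pics/side5.png

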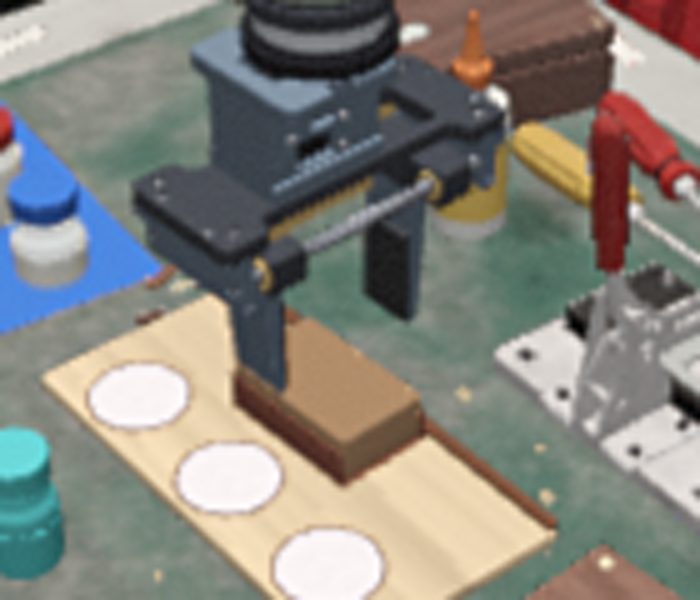

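Call:
play_rows:
  increments:
    - [0,0,-20,0,0.14]
    - [0,0,-16,0,0.14]
    - [0,0,-10,0,0.14]
    - [0,0,0,0,0.14]
    - [0,0,0,0,0.2]
    - [0,0,0,0,0.26]
    - [0,0,0,0,0.32]
    - [0,0,0,0,0.38]
    - [0,0,0,0,0.46]
    - [0,0,0,0,0.46]
    - [0,0,0,0,0.46]
  newtons: 25

```text
time_s: 25.2
ee_pos: [530.8, 12.0, 36.6]
ee_rot: [180.0, 0.0, 94.7]
force: [-0.8, 0.3, 1.2]
gripper_width: 56.2
```

Call:
play_rows:
  increments:
    - [0,0,8,0,0.46]
    - [0,0,20,0,0.46]
    - [-5,0,32,0,0.46]
    - [-15,0,30,0,0.46]
    - [-20,-10,10,0,0.46]
    - [-10,-26,0,0,0.46]
    - [0,-36,0,0,0.46]
    - [0,-40,0,0,0.46]
    - [0,-40,0,0.3,0.46]
    - [0,-40,0,0.3,0.46]
    - [4,-36,0,0,0.46]
    - [6,-28,0,0,0.46]
    - [6,-18,0,0,0.46]
    - [4,-8,-8,0,0.46]
    - [2,-2,-14,0,0.46]
    - [0,0,-12,0,0.46]
    - [0,0,-8,0,0.46]
    - [0,0,-4,0,0.46]
    - [0,0,0,0,0.46]
    - [0,0,0,0,0.46]

```text
time_s: 27.7
ee_pos: [503.0, -272.0, 90.9]
ee_rot: [180.0, 0.0, 95.3]
force: [0.1, -0.2, -0.8]
gripper_width: 56.1
```

```bash
python3 - <<'E'
from h import *
im=env.grab_frame('side')[:,:,::-1];crop(im,330,190,460,330,5,'pics/side6.png')
im=env.grab_frame('top')[:,:,::-1];crop(im,370,160,480,240,6,'pics/top6.png')
E
```

```text
(no output)
```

View pics/side6.png

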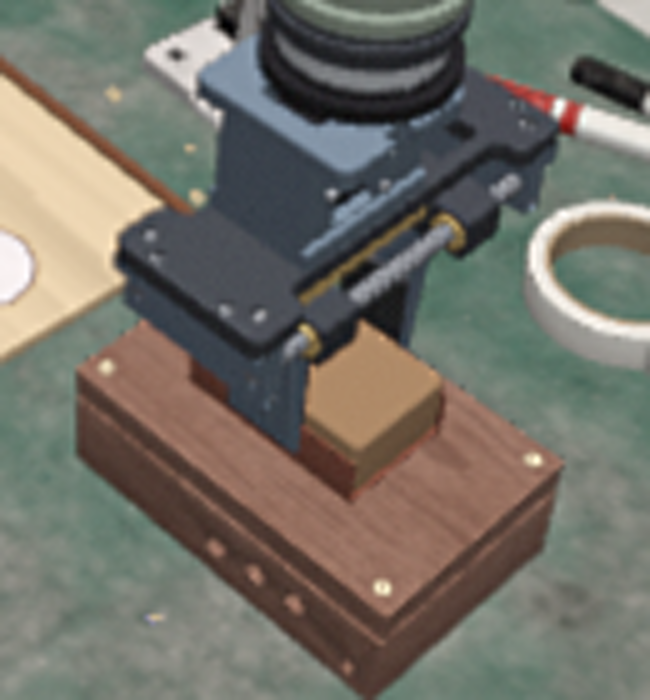

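View pics/top6.png

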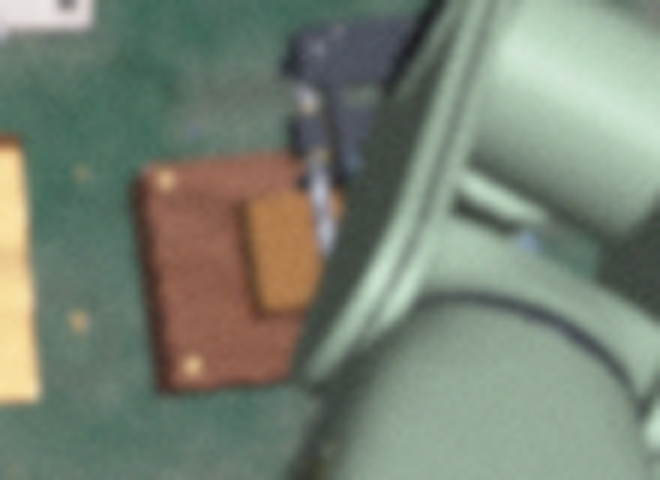

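```bash
python3 - <<'E'
from h import *
r=np.round
for p,z in (((357,498),66),((443,432),66),((440,382),100),((353,452),100)):print(r(plane('side',(330+(p[0]-2)/5,190+(p[1]-2)/5),z),1))
for p in((242,198),(262,310)):print(r(plane('top',(370+(p[0]-2.5)/6,160+(p[1]-2.5)/6),100),1))
import numpy as np
a=np.radians(5.35);u=np.array([-np.sin(a),np.cos(a)])
for sg in(1,-1):
  for w in(29,-29):print(np.round(np.array([503,-272])+sg*45.5*u+w*np.array([np.cos(a),np.sin(a)]),1))
E
```

```text
[ 483.6 -318.7   66. ]
[ 536.7 -315.    66. ]
[ 530.5 -313.4  100. ]
[ 476.6 -318.9  100. ]
[ 525.8 -219.4  100. ]
[ 470.  -226.6  100. ]
[ 527.6 -224. ]
[ 469.9 -229.4]
[ 536.1 -314.6]
[ 478.4 -320. ]
```

Call:
play_rows:
  increments:
    - [0,-1,-2,0,0.46]
    - [0,0,-1.5,0,0.46]
    - [0,0,-0.5,0,0.46]
    - [0,0,-0.5,0,0.46]
    - [0,0,0,0,0.46]

```text
time_s: 28.42
ee_pos: [502.7, -273.0, 86.6]
ee_rot: [180.0, 0.0, 95.3]
force: [-0.7, 0.2, 4.9]
gripper_width: 56.0
```

Call:
play_rows:
  increments:
    - [0,0,0,0,0.35]
    - [0,0,0,0,0.22]
    - [0,0,0,0,0.14]
    - [0,0,0,0,0.14]
    - [0,0,10,0,0.14]
    - [0,0,25,0,0.14]
    - [0,0,35,0,0.14]
    - [-7,0,30,0,0.14]
    - [-10,20,0,0,0.2]
    - [0,38.5,0,0,0.27]
    - [0,44,0,8.6,0.27]
    - [0,44,0,10,0.27]
    - [0,44,0,10,0.27]
    - [0,44,0,10,0.27]
    - [0,44,0,10,0.27]
    - [0,44,0,10,0.27]
    - [0,44,0,10,0.27]
    - [0,44,0,10,0.27]
    - [0,44,0,9,0.27]
    - [0,30,0,0,0.27]

```text
time_s: 30.92
ee_pos: [485.8, 213.5, 186.8]
ee_rot: [180.0, 0.1, -176.9]
force: [-0.0, -0.2, 0.9]
gripper_width: 66.7
```

```bash
python3 - <<'E'
from h import *
im=env.grab_frame('side')[:,:,::-1];crop(im,220,120,450,330,3.4,'pics/side7.png')
im=env.grab_frame('top')[:,:,::-1];crop(im,190,160,480,240,2.7,'pics/top7.png');cv2.imwrite('pics/t7.png',im);crop(im,388,176,462,230,10,'pics/top7c.png')
print(env.state()['ee_pos'],env.state()['ee_rot'])
E
```

```text
[485.90953531 214.15646738 186.62914029] [ 1.79919630e+02  7.76451700e-02 -1.76888003e+02]
```

View pics/side7.png

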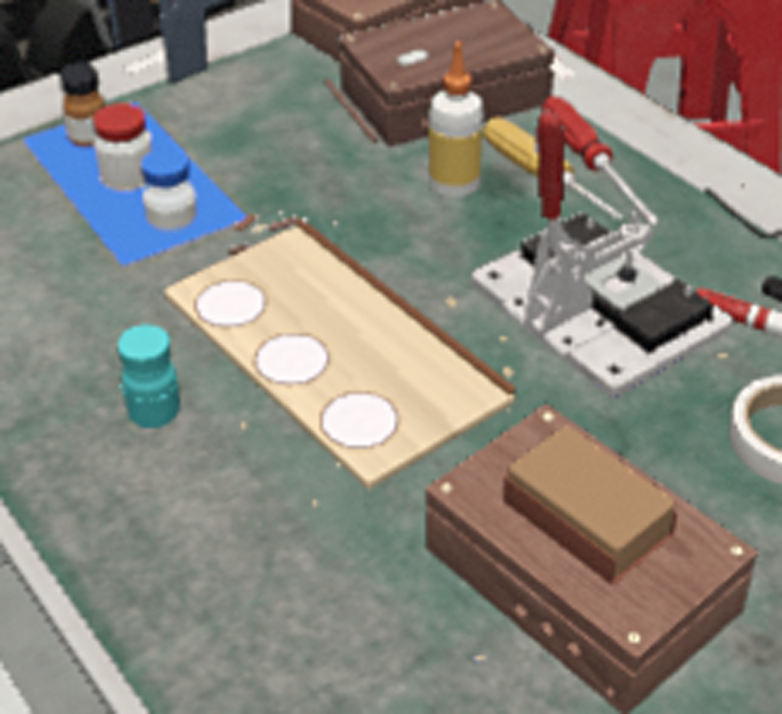

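View pics/top7c.png

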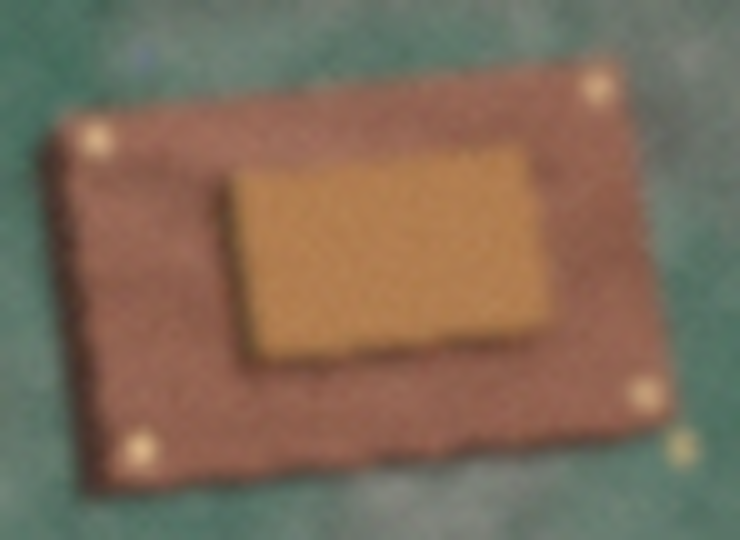

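```bash
python3 - <<'E'
from h import *
r=np.round
pt=[(232,178),(524,150),(550,325),(257,360)]
A=np.array([plane('top',(388+(x-4.5)/10,176+(y-4.5)/10),96)[:2] for x,y in pt]);print(r(A,1).tolist(),r(A.mean(0),1))
for i,j in((1,0),(2,3)):
    d=A[j]-A[i];print('len',np.linalg.norm(d),'yaw',np.degrees(np.arctan2(-d[0],d[1])))
ps=[(568,430),(673,510),(620,562),(508,478)]
A=np.array([plane('side',(220+(x-1.2)/3.4,120+(y-1.2)/3.4),96)[:2] for x,y in ps]);print(r(A,1).tolist(),r(A.mean(0),1))
E
```

```text
[[524.2, -222.7], [531.8, -310.7], [479.0, -315.2], [469.6, -227.5]] [ 501.2 -269. ]
len 88.33620263359106 yaw 4.916115007636442
len 88.29000044558019 yaw 6.119000301692023
[[521.3, -231.1], [526.3, -318.2], [473.4, -327.8], [464.1, -239.5]] [ 496.3 -279.2]
```

Call:
play_rows:
  increments:
    - [0,10,-15,0,0.27]
    - [0,8,-30,0,0.27]
    - [0,0,-30,0,0.27]
    - [0,0,-30,0,0.27]
    - [0,0,-28,0,0.27]
    - [0,0,-20,0,0.27]
    - [0,0,-10,0,0.27]
    - [0,0,0,0,0.27]
    - [0,0,0,0,0.4]
    - [0,0,0,0,0.47]
    - [0,0,0,0,0.53]
    - [0,0,0,0,0.62]
    - [0,0,0,0,0.62]
    - [0,0,0,0,0.62]
  newtons: 20

```text
time_s: 32.78
ee_pos: [486.1, 229.7, 23.6]
ee_rot: [180.0, 0.1, -177.1]
force: [0.0, -0.7, 5.4]
gripper_width: 43.5
```

Call:
play_rows:
  increments:
    - [0,0,8,0,0.62]
    - [0,0,16,0,0.62]
    - [0,0,22,0,0.62]
    - [0,-12,24,0,0.62]
    - [-2,-28,8.5,0,0.62]
    - [-2,-38,0,0,0.62]
    - [-2,-40,0,0,0.62]
    - [-2,-40,0,0,0.62]
    - [-3,-40,0,0,0.62]
    - [-2,-38,0,0,0.62]
    - [-2,-34,0,0,0.62]
    - [-2.5,-20,0,0,0.62]
    - [0,-11,-4,0,0.62]
    - [0,-3,-16,0,0.62]
    - [0,0,-20,0,0.62]
    - [0,0,-16,0,0.62]
    - [0,0,-8,0,0.62]
    - [0,0,-4.5,0,0.62]
    - [0,0,0,0,0.62]
    - [0,0,0,0,0.62]

```text
time_s: 35.28
ee_pos: [468.6, -74.5, 33.4]
ee_rot: [-180.0, 0.1, -177.1]
force: [-0.0, -0.2, -1.5]
gripper_width: 43.5
```

Call:
play_rows:
  increments:
    - [0,0,-0.5,0,0.62]
    - [0,0,-0.5,0,0.62]
    - [0,0,-0.5,0,0.62]
    - [0,0,0,0,0.62]

```text
time_s: 35.78
ee_pos: [468.5, -74.5, 32.5]
ee_rot: [-180.0, 0.0, -177.1]
force: [-2.2, 0.5, 7.8]
gripper_width: 43.6
```

Call:
play_rows:
  increments:
    - [0,0,0,0,0.45]
    - [0,0,0,0,0.27]
    - [0,0,0,0,0.27]
    - [0,0,15,0,0.27]
    - [0,0,35,0,0.27]
    - [0,0,45,0,0.27]
    - [0,15,35,0,0.27]
    - [2,40,0,0,0.27]
    - [2,46,0,0,0.27]
    - [2,48,0,0,0.27]
    - [2,48,0,0,0.27]
    - [2,48,0,0,0.27]
    - [2,48,0,0,0.27]
    - [2,46,0,0,0.27]
    - [2,30,0,0,0.27]
    - [1.5,15,0,0,0.27]
    - [0,0,-20,0,0.27]
    - [0,0,-30,0,0.27]
    - [0,0,0,0,0.27]

```text
time_s: 38.15
ee_pos: [484.3, 308.0, 109.4]
ee_rot: [-179.8, -0.3, -177.1]
force: [0.2, -0.5, 0.8]
gripper_width: 66.6
```

Call:
play_rows:
  increments:
    - [0,0,-30,0,0.27]
    - [0,0,-28,0,0.27]
    - [0,0,-15,0,0.27]
    - [0,0,-7,0,0.27]
    - [0,0,0,0,0.27]
    - [0,0,0,0,0.36]
    - [0,0,0,0,0.42]
    - [0,0,0,0,0.48]
    - [0,0,0,0,0.56]
    - [0,0,0,0,0.56]
    - [0,0,0,0,0.56]

```text
time_s: 39.52
ee_pos: [486.0, 309.8, 32.0]
ee_rot: [180.0, 0.0, -177.1]
force: [-1.0, -0.1, 5.3]
gripper_width: 49.3
```

Call:
play_rows:
  increments:
    - [0,0,8,0,0.56]
    - [0,0,16,0,0.56]
    - [0,0,22,0,0.56]
    - [0,-12,24,0,0.56]
    - [-2,-28,8.5,0,0.56]
    - [-3,-38,0,0,0.56]
    - [-3,-40,0,0,0.56]
    - [-3,-40,0,0,0.56]
    - [-3,-40,0,0,0.56]
    - [-2,-38,0,0,0.56]
    - [-2,-31.5,0,0,0.56]
    - [-2,-20,0,0,0.56]
    - [0,-11,-4,0,0.56]
    - [0,-3,-16,0,0.56]
    - [0,0,-20,0,0.56]
    - [0,0,-16,0,0.56]
    - [0,0,-8,0,0.56]
    - [0,0,-4.5,0,0.56]
    - [0,0,0,0,0.56]
    - [0,0,0,0,0.56]

```text
time_s: 42.02
ee_pos: [466.1, 8.1, 41.9]
ee_rot: [180.0, 0.1, -177.1]
force: [0.1, 0.7, -1.1]
gripper_width: 49.7
```

Call:
play_rows:
  increments:
    - [0,0,-0.5,0,0.56]
    - [0,0,-0.5,0,0.56]
    - [0,0,-0.5,0,0.56]
    - [0,0,0,0,0.56]

```text
time_s: 42.52
ee_pos: [465.9, 8.1, 41.0]
ee_rot: [180.0, 0.0, -177.1]
force: [-3.0, -0.3, 8.0]
gripper_width: 49.8
```

Call:
play_rows:
  increments:
    - [0,0,0,0,0.4]
    - [0,0,0,0,0.27]
    - [0,0,0,0,0.27]
    - [0,0,15,0,0.27]
    - [0,0,35,0,0.27]
    - [0,0,45,0,0.27]
    - [0,15,35,0,0.27]
    - [2,40,0,0,0.27]
    - [2,46,0,0,0.27]
    - [3,48,0,0,0.27]
    - [3,48,0,0,0.27]
    - [3,48,0,0,0.27]
    - [2,48,0,0,0.27]
    - [2,43.5,0,0,0.27]
    - [2,30,0,0,0.27]
    - [1,15,0,0,0.27]
    - [0,0,-25,0,0.27]
    - [0,0,-35,0,0.27]
    - [0,0,0,0,0.27]

```text
time_s: 44.9
ee_pos: [484.1, 387.6, 107.3]
ee_rot: [-179.8, -0.3, -177.1]
force: [-0.1, -0.4, 0.6]
gripper_width: 66.4
```

Call:
play_rows:
  increments:
    - [0,0,-33,0,0.27]
    - [0,0,-30,0,0.27]
    - [0,0,-17,0,0.27]
    - [0,0,-7,0,0.27]
    - [0,0,0,0,0.27]
    - [0,0,0,0,0.45]
    - [0,0,0,0,0.52]
    - [0,0,0,0,0.57]
    - [0,0,0,0,0.65]
    - [0,0,0,0,0.7]
    - [0,0,0,0,0.7]

```text
time_s: 46.28
ee_pos: [485.9, 389.7, 23.5]
ee_rot: [180.0, 0.0, -177.1]
force: [-0.6, -0.1, 4.1]
gripper_width: 39.8
```

Call:
play_rows:
  increments:
    - [0,0,8,0,0.7]
    - [0,0,16,0,0.7]
    - [0,0,22,0,0.7]
    - [0,-12,24,0,0.7]
    - [-2,-28,8.5,0,0.7]
    - [-4,-38,0,0,0.7]
    - [-4,-40,0,0,0.7]
    - [-4,-40,0,0,0.7]
    - [-4,-40,0,0,0.7]
    - [-3,-38,0,0,0.7]
    - [-2,-27,0,0,0.7]
    - [-1.75,-20,0,0,0.7]
    - [0,-11,-4,0,0.7]
    - [0,-3,-16,0,0.7]
    - [0,0,-20,0,0.7]
    - [0,0,-16,0,0.7]
    - [0,0,-8,0,0.7]
    - [0,0,-4.5,0,0.7]
    - [0,0,0,0,0.7]
    - [0,0,0,0,0.7]

```text
time_s: 48.78
ee_pos: [461.3, 92.6, 33.4]
ee_rot: [180.0, 0.1, -177.1]
force: [0.1, -0.4, -0.8]
gripper_width: 39.8
```

Call:
play_rows:
  increments:
    - [0,0,-0.5,0,0.7]
    - [0,0,-0.5,0,0.7]
    - [0,0,-0.5,0,0.7]
    - [0,0,0,0,0.7]

```text
time_s: 49.28
ee_pos: [461.2, 92.6, 32.4]
ee_rot: [180.0, 0.0, -177.1]
force: [-2.5, 0.3, 7.3]
gripper_width: 39.6
```

Release, raise, and clear the view (over the mat, then far left).

Call:
play_rows:
  increments:
    - [0,0,0,0,0.45]
    - [0,0,0,0,0.27]
    - [0,0,0,0,0.27]
    - [0,0,15,0,0.27]
    - [0,0,35,0,0.27]
    - [0,0,50,0,0.27]
    - [0,0,50,0,0.27]
    - [-20,40,0,0,0.27]
    - [-20,45,0,0,0.27]
    - [-20,45,0,0,0.27]
    - [-20,45,0,0,0.27]
    - [-20,45,0,0,0.27]
    - [-20,45,0,0,0.27]
    - [-20,45,0,0,0.27]
    - [-20,45,0,0,0.27]
    - [-10,30,0,0,0.27]
    - [0,0,0,0,0.27]
    - [0,0,0,0,0.27]

```text
time_s: 51.52
ee_pos: [291.0, 476.6, 181.1]
ee_rot: [-179.9, -0.0, -177.1]
force: [0.3, 0.4, 0.8]
gripper_width: 66.4
```

```bash
python3 - <<'E'
from h import *
im=env.grab_frame('side')[:,:,::-1];cv2.imwrite('pics/s9.png',im);crop(im,220,120,450,330,3.4,'pics/side9.png')
im=env.grab_frame('top')[:,:,::-1];cv2.imwrite('pics/t9.png',im);crop(im,280,170,480,270,4,'pics/top9.png')
T=im;S=cv2.imread('pics/s9.png');T=cv2.imread('pics/t9.png')
import m
r=np.round
for n,lo,hi,bt,bs,zt in [('blue',(100,120,100),(125,255,255),(345,200,375,225),(312,218,340,238),74),
  ('red',(0,130,60),(9,255,255),(322,200,345,225),(290,198,318,220),78),
  ('brown',(0,0,0),(180,130,110),(294,205,313,224),(276,182,296,197),84)]:
  for a0,b0 in((m.T,m.S),(T,S)):
    a,ca=m.mask(a0,lo,hi,bt);b,cb=m.mask(b0,lo,hi,bs)
    print(n,r(a,1),r(b,1),'tri',r(tri(b,a)[0],1))
d=cv2.absdiff(m.S,S).max(2)
for nm,(x0,y0,x1,y1) in dict(glue=(344,134,364,178),tape=(434,228,476,264),turq=(252,212,276,248)).items():print(nm,(d[y0:y1,x0:x1]>30).sum())
print(env.state()['ee_pos'])
E
```

```text
blue [360.6 214. ] [325.5 226.6] tri [468.9 -75.1  66.3]
blue [360.3 214.4] [324.6 226.7] tri [467.5 -73.9  66.2]
red [333.5 214.4] [305.5 207.8] tri [467.3   7.   70.9]
red [332.9 214.8] [304.6 207.7] tri [465.9   8.8  70.6]
brown [304.7 217.1] [285.5 190.3] tri [460.3  92.8  76.2]
brown [304.8 217.1] [285.5 190.4] tri [460.4  92.5  76.2]
glue 0
tape 0
turq 0
[291.37089789 476.37908826 181.41152258]
```

View pics/side9.png

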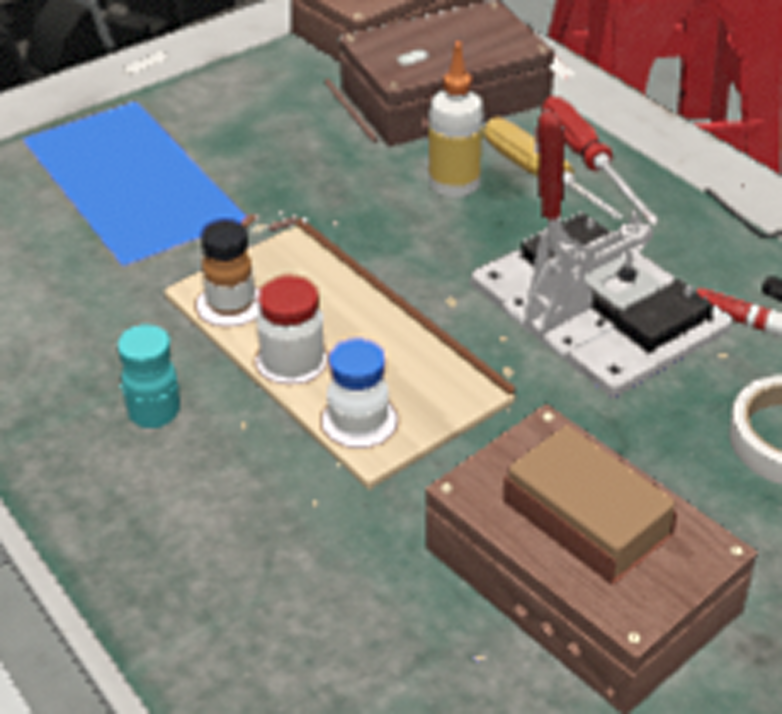

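View pics/top9.png

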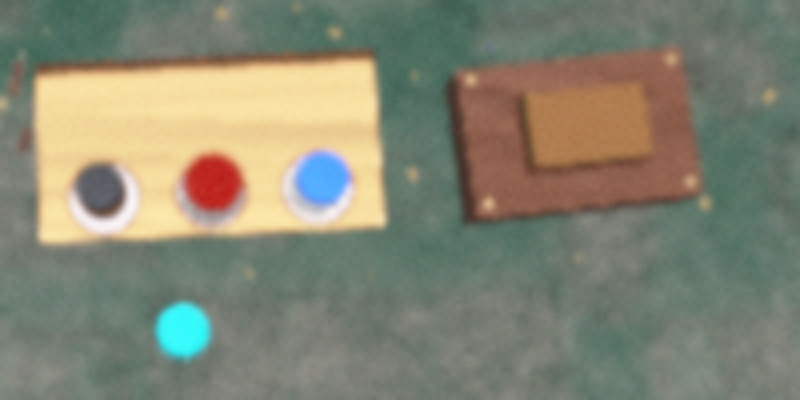

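All three jars stand upright on their own spots, and the cap centres are within about 2.5 mm of where they started. The block lies on the lid. The glue bottle, tape roll and look-alike show no change, and the gripper is clear of everything.

```bash
python3 -c "
from workcell import env
print(env.job_done())"
```

```text
the job is handed in; nothing more can be done
None
```

I finished the job in the order asked and handed it in at about 52 s. I moved the brown, red and blue jars upright to the mat and laid the sanding block on the case's lid. I then stood each jar back on its own spot.

**Jars:** all three stand upright on their own spots. The triangulated cap centres are 0.3 mm (brown), 1.8 mm (blue) and 2.3 mm (red) from where they started. I deliberately put the red jar back about 1 mm nearer its spot's centre, because it had started about 2.5 mm off centre.

**Block:** it lies flat and lengthwise along the lid, at about 5.5° against the lid's 5.35°. The top view puts it about 3 mm from the lid's centre. The side view gave about 10 mm, but I picked its corners by eye on a coarse crop, and an earlier side-view estimate of the block was also off. I trusted the top view and did not re-measure.

**Bystanders:** the glue bottle, tape roll and turquoise look-alike show no changed pixels in the side view. Measured wrist forces stayed below about 10 N. The gripper ended clear of everything.

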